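# Free the stuck forming block from the carton jig

### The job

The tall wooden forming block is stuck in the carton-folding jig, its shoulders caught under two stiff sliding steel plates. Take it by its neck and rock it side to side, against one plate and then the other, without pulling it out, until both plates have been pushed back clear of its shoulders; then lift it straight up and hold it upright and still over the jig, its foot about 3 cm above the plates. Finish while still holding it there, and leave the carton, the tape dispenser and the spare block alone.

Things in the scene. Friction and masses are not known exactly. Their poses are not given: they have to be found in the camera images.
- jig: Carton-folding jig fixed to the table: plywood base 100 (x) x 150 (y) x 8 mm with an open-topped aluminium nest, 67 x 72 mm outside, walls up to 66 mm above the table. Origin: centre of the base's underside; z up. Along its y axis the two keeper plates slide and the block is rocked. Inside, the nest is 47 mm in x and 56 mm in y.
- pocket (a point): Centre of the jig's inner floor, 8 mm above the table, where the block's foot stands; axes as the jig's. Two curbs 6 mm high make a groove here, 18 mm wide in y, that holds the foot. The keeper plates' undersides are 58 mm and their tops 66 mm above this point.
- block: The stuck forming block, brown wood, 125 mm tall, 0.08 to 0.17 kg, standing in the jig, axes at first as the jig's. Origin: centre of its underside, z up. Foot 40 x 16 mm (x, y), 10 mm high; body 44 x 32 mm, height 10 to 54 mm; neck 36 x 26 mm, height 54 to 125 mm.
- neck (a point): On the block's axis, 100 mm above its underside: the middle of the free neck (36 mm in x, 26 mm in y), to be gripped either way. The upper 59 mm of the neck stand above the keeper plates.
- shoulder (a point): On the block's axis at shoulder height, 54 mm above its underside. The shoulders stand out 3 mm from the neck on both y sides and lie 4 mm below the keeper plates: a straight pull catches after 4 mm. Leaning the block 0.1 rad in its groove (pivoting at the foot, about jig x) pushes the plate on that side back about 5 mm; up to 0.15 rad is possible.
- keeper_left (a joint): Travel (m) of the steel keeper plate (44 x 34 x 8 mm) on the jig's +y side: 0 = shut, its edge 13.5 mm from the pocket's centre line, 0.5 mm from the neck; grows outwards to 0.010. No spring: it takes about 9 N to slide and stays where it is pushed. From 0.0025 on it clears the shoulder of a centred block.
- keeper_right (a joint): The same for the plate on the jig's -y side, growing outwards (towards jig -y).
- spare_block: Bystander: spare wooden forming block lying flat, 130 x 50 x 32 mm with a narrower end; origin at the underside's centre. Leave alone.
- carton: Bystander: small closed brown carton with a white label, 75 x 58 x 36 mm; origin at the underside's centre. Leave alone.
- tape_dispenser: Bystander: yellow tape dispenser, 150 x 60 mm, 96 mm high; origin at the underside's centre. Leave alone.
There are look-alikes about, which are no part of the job. What is shaped like the block but purple is not meant. Of the things that look like the jig, take the one that is nearest to the robot's base at the start.

How it is judged (in metres and radians):
On the way, in this order (a step that is already met when the one before it is completed fails the run):
1. the block, still in its pocket and leaning, has pushed one keeper plate back (angle between the z axis of block and the z axis of jig, either way round above 0.03 rad and z of block in the frame of pocket below 0.008 m and value of joint any of keeper_left, keeper_right above 0.0022 m), for 0.05 s.
2. rocked the other way, it has pushed both plates back, still in its pocket (angle between the z axis of block and the z axis of jig, either way round above 0.03 rad and z of block in the frame of pocket below 0.008 m and value of joint each of keeper_left, keeper_right above 0.0022 m), for 0.05 s.
At the end, for the whole second after the job is handed in: The gripper holds the block still (under 0.03 m/s), upright within 0.2 rad, over its pocket within 40 mm sideways, its underside 10 to 60 mm above the keeper plates' tops, touching nothing of the jig (z of block in the frame of pocket between 0.076 and 0.126 m and horizontal distance between block and pocket below 0.04 m and angle between block's own z axis and vertical below 0.2 rad and linear speed of block below 0.03 m/s and contact force between the fingers and block above 1 N and contact force between block and jig below 0.1 N); the arm keeps its last pose, push and grip.
It fails at once if a bystander was moved by more than 20 mm (distance of any of spare_block, carton, tape_dispenser from where it was at the start of the episode above 0.02 m).
It also fails if it takes over 38 s, if anything falls off the work surface, if the arm or the gripper's body presses on something with over 40 N, if the wrist force passes 120 N, or if a joint passes its speed limit or range.

### The arm

A 7-joint arm with a two-finger parallel gripper is mounted at the origin on the work surface. World frame = base frame: x ahead of the robot, y to its left, z up, the work surface at z = 0. Lengths are in m, angles in degrees, forces in N, time in s.
With the tool pointing down it reaches from about 0.425 to 1.025 m from the base axis. Payload 9.4 kg.
Tool frame: the origin (TCP) lies at the centre of the arm's flange, where the gripper is bolted on; the fingertips stand 173 mm ahead of it and the grasp point (between the pads) lies 155 mm ahead of it (bot.nose_length is the distance from the TCP to the fingertips, in m); z points along the fingers, y is the line along which they close (so a half turn about z gives the same grasp; the last joint's range is limited). The gripper opens to 85 mm and grips with 20 to 120 N. Pads are 22 mm wide; open, the fingers measure 114 mm over their backs; the gripper's body (76 mm by 85 mm) begins 54 mm behind the grasp point. The pads swing forward as they close: fully open they stand 13 mm farther back than shut.
Start: joints at [-80.942, 34.337, -0.143, 91.639, 0.103, 54.024, -4.572], TCP at [0.169, 0.705, 0.405] pointing down, gripper open.
Joint ranges: [-147.43, 147.43], [-19.82, 112.94], [-74.19, 73.91], [6.32, 146.72], [-59.91, 239.91], [6.04, 106.73], [-150.56, 150.56]. Speed limits (degrees/s): [127.2, 127.2, 172.46, 172.46, 180, 180, 180].

### API

Orientations are given as [roll, pitch, yaw] about the fixed x, y, z axes, in that order (R = Rz(yaw) Ry(pitch) Rx(roll)).
In Python, from plant import bot, cams, job gives the robot as it stands. The module is installed in compiled form; this text tells all that it offers.
- The arm moves only by the tool send_rows, never from a script. Its arguments are lists of equal length, an entry for each row: "slide": the shift along the tool's x, y, z in mm, a list of three; "twist": the turn about the tool's z in rad; "grip": the opening, from 0 (shut) to 1 (fully open). In form: {"slide": [[dx, dy, dz], ...], "twist": [twist, ...], "grip": [grip, ...]}. A call has 1 to 5 rows; each row is the pose to reach, as a shift and turn from the pose commanded when the call began, along the tool's axes at that moment; what a row does not reach only later rows make up. A row lasts 1/8 s, in which the tool goes at most 62.5 mm and 10.7 degrees, less where a joint would pass 70% of its speed; a pose out of reach is approached as far as the arm can. A call with a gripper value outside its range is refused whole. The fingers move at their own pace and stop on an object; the grip force is fixed at half the most. Time passes only in rows, so rows that repeat a pose let the fingers close. It gives the time, the measured TCP pose, the force, the opening and the grip force at its end, in the units of the state.
- bot.read_state(): the state, without advancing time (a new reading comes with each control period).
- cams.capture(name): name is "scene" or "side" or "wrist"; returns a dict with "image" (420x560x3 uint8, blue, green, red), "camera_matrix" (3x3 intrinsics, pixels), "world_to_cam" (4x4, takes a point from world to camera coordinates). Camera axes: x right, y down, z forward; pixel columns grow to the right and rows downward; lengths in m; the calibration is good to about 2 mm. A picture is of the moment at which its call begins. There is no depth.
- job.finish_job(): hands the job in; it is judged then, once.
Trained networks look in the newest picture that a camera, given by its name, has taken for a name from the list of things; names that differ only in an ending like _2 or _b are one class to them, and where a whole thing is asked for, a point or a joint stands for the part that bears it (a point fixed in the world has none). Each returns a list of dicts, best first, with "conf" (0 to 1); they miss things now and then, are a little off and sometimes report something else, mostly with a low value. They report only what shows in the picture. A call takes as long as a camera call. They do not tell look-alikes from the thing itself.
- cams.trace(camera, thing): "mask" (420x560 bool, what is visible of it) and "bbox" ([centre column, centre row, width, height] in pixels, round what is visible of it).
- cams.landmark_of(camera, thing): "uv" ([column, row] in pixels: a listed point, or the origin of a listed thing).
The state is a dict: "time_s": time; "joint_pos": joint angles; "dq": joint speeds; "joint_torque": joint torques, N m; "tool_pos": TCP position; "eef_rot": TCP orientation; "wrist_force": force on the tool from outside, world axes, zero at the start; "wrist_torque": the same for the moment, N m; "opening": opening from 0.0 (shut) to 1.0 (fully open); "grip_force": force on a finger pad.
Only numpy, scipy, OpenCV 4.12 (cv2) and the standard library are available. Lean on these libraries where they do the work, as an engineer would, in place of code of your own. Each camera call takes 0.05 s, during which the arm holds its last target. There are 200 camera calls.

## Working session

There is one attempt and no reset: what is moved stays moved. The work goes in short steps, Python scripts to look and compute and a tool call to move; the robot and the scene stay as the last step left them, time stands still between calls to the robot, and variables do not carry over. Pictures are saved under pics/ and viewed, at most 10 in all, crops included, and the job is handed in when it is done.

Besides the shell and the picture viewer there is one more tool, called after "Call:" by a JSON object that holds its "op" and its "data". send_rows: Moves the arm, as the interface text tells. Its arguments: {"type":"object","properties":{"slide":{"type":"array","items":{"type":"array","items":{"type":"number"}}},"twist":{"type":"array","items":{"type":"number"}},"grip":{"type":"array","items":{"type":"number"}}},"required":["slide","twist","grip"]}

```bash
mkdir -p pics; cat > h.py <<'E'
from plant import bot,cams,job
import numpy as np,cv2
from scipy.spatial.transform import Rotation as R
def ray(c,uv):
    K=c["camera_matrix"];T=c["world_to_cam"]
    d=T[:3,:3].T@np.linalg.solve(K,np.r_[uv,1.]);o=-T[:3,:3].T@T[:3,3]
    return o,d
def onz(c,uv,z):
    o,d=ray(c,uv);return o+d*(z-o[2])/d[2]
def proj(c,p):
    q=c["world_to_cam"]@np.r_[p,1.];q=c["camera_matrix"]@q[:3];return q[:2]/q[2]
def tri(l):
    A=0;b=0
    for c,uv in l:
        o,d=ray(c,uv);d=d/np.linalg.norm(d);P=np.eye(3)-np.outer(d,d);A=A+P;b=b+P@o
    return np.linalg.solve(A,b)
E
python3 - <<'E'
from h import *
np.set_printoptions(precision=4,suppress=True)
s=bot.read_state();print(s)
ims=[]
for n in["scene","side"]:
    c=cams.capture(n);ims.append(c["image"])
    print(n,ray(c,[280,210]))
    for t,z in[("jig",0),("neck",.108),("pocket",.008),("block",.008),("carton",0),("tape_dispenser",0),("spare_block",0)]:
        for r in cams.landmark_of(n,t): print(t,r["conf"],r["uv"],onz(c,r["uv"],z)[:2])
cv2.imwrite("pics/a.png",ims[0]);cv2.imwrite("pics/b.png",ims[1])
E
```

```text
{'time_s': 0.0, 'joint_pos': array([-80.9445,  34.3878,  -0.1449,  91.6799,   0.1038,  54.0244,
        -4.5709]), 'dq': array([-0.03  ,  0.0333, -0.0071, -0.005 , -0.0466, -0.0648, -0.0785]), 'joint_torque': array([  0.0003, -77.6484,   1.565 , -25.8016,   0.0123,   0.0093,
        -0.    ]), 'tool_pos': array([0.1686, 0.7049, 0.4038]), 'eef_rot': array([-179.9085,    0.0094,  166.5542]), 'wrist_force': array([-0.4811,  0.2176, -0.1566]), 'wrist_torque': array([-0.0217, -0.0273,  0.0077]), 'grip_force': 0.0, 'opening': 0.9993413002046704}
scene (array([ 1.3075, -0.2857,  0.8482]), array([-0.6757,  0.2683, -0.6869]))
jig 0.64 [183.9, 293.7] [ 0.6509 -0.2329]
jig 0.56 [258.7, 218.4] [ 0.485  -0.0138]
neck 0.86 [260.7, 183.8] [ 0.4838 -0.0089]
neck 0.56 [269.0, 145.8] [0.3515 0.0567]
pocket 0.94 [256.1, 217.9] [ 0.4892 -0.0218]
pocket 0.75 [187.3, 288.1] [ 0.645  -0.2236]
block 0.89 [257.3, 218.6] [ 0.4924 -0.0197]
block 0.88 [271.7, 177.8] [0.3583 0.0636]
carton 0.81 [123.2, 239.2] [ 0.4537 -0.3331]
tape_dispenser 0.76 [397.2, 199.8] [0.5295 0.3428]
spare_block 0.62 [290.5, 318.1] [ 0.778  -0.0422]
side (array([ 0.4068, -0.5521,  0.6048]), array([ 0.199 ,  0.6945, -0.6916]))
jig 0.77 [247.0, 242.7] [ 0.4908 -0.0202]
jig 0.75 [354.5, 308.7] [ 0.6412 -0.2199]
neck 0.81 [159.4, 191.8] [0.3428 0.0522]
neck 0.67 [240.8, 204.3] [ 0.4842 -0.0204]
pocket 0.79 [246.0, 237.3] [ 0.4907 -0.0125]
pocket 0.76 [354.9, 307.4] [ 0.6398 -0.222 ]
block 0.91 [168.9, 228.0] [0.3426 0.0534]
block 0.62 [383.5, 227.5] [ 0.7746 -0.0588]
carton 0.56 [273.7, 404.1] [ 0.4637 -0.3372]
tape_dispenser 0.9 [227.3, 144.7] [0.5118 0.3324]
spare_block 0.73 [384.6, 226.1] [ 0.7837 -0.049 ]
```

View pics/a.png

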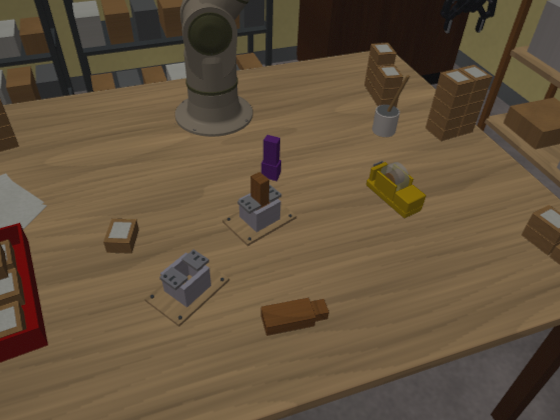

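View pics/b.png

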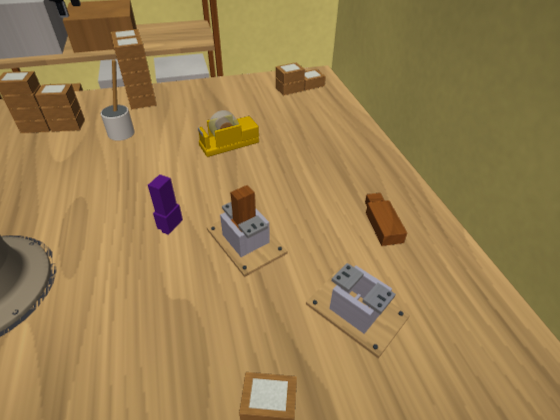

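The pictures show the brown block in the nearer jig, with its neck at about (260,188) in scene and (243,205) in side. The purple look-alike is behind it, and the empty jig at (187,283) is farther from the base. Next is the jig's yaw from the base corners.

```bash
python3 - <<'E'
from h import *
np.set_printoptions(precision=4,suppress=True)
out=[]
for n,win,o in[("scene",(205,135,110,115),0),("side",(195,170,110,110),1)]:
    c=cams.capture(n)
    for r in cams.trace(n,"jig"):
        m=r["mask"].astype(np.uint8);print(n,r["conf"],r["bbox"])
    best=[r for r in cams.trace(n,"jig") if abs(r["bbox"][0]-(258 if n=="scene" else 247))<25]
    if best:
        m=best[0]["mask"];v,u=np.nonzero(m)
        hull=cv2.convexHull(np.c_[u,v].astype(np.int32))[:,0]
        P=np.array([onz(c,x.astype(float),.008)[:2] for x in hull])
        print("hull",cv2.approxPolyDP(hull,2,True)[:,0].tolist())
    x,y,w,h=win
    out.append(cv2.resize(c["image"][y:y+h,x:x+w],(395,395*h//w),interpolation=cv2.INTER_CUBIC))
H=min(i.shape[0] for i in out)
cv2.imwrite("pics/c.png",np.hstack([i[:H] for i in out]))
E
```

```text
scene 0.58 [187.9, 287.7, 86.6, 74.8]
scene 0.56 [258.8, 216.2, 73.7, 62.2]
hull [[294, 216], [282, 226], [249, 244], [244, 243], [223, 221], [241, 198], [270, 186], [279, 193]]
side 0.89 [360.6, 308.2, 104.8, 95.4]
side 0.88 [246.9, 239.2, 79.1, 69.9]
hull [[287, 251], [244, 276], [213, 236], [209, 226], [224, 204], [257, 210], [267, 220]]
```

View pics/c.png

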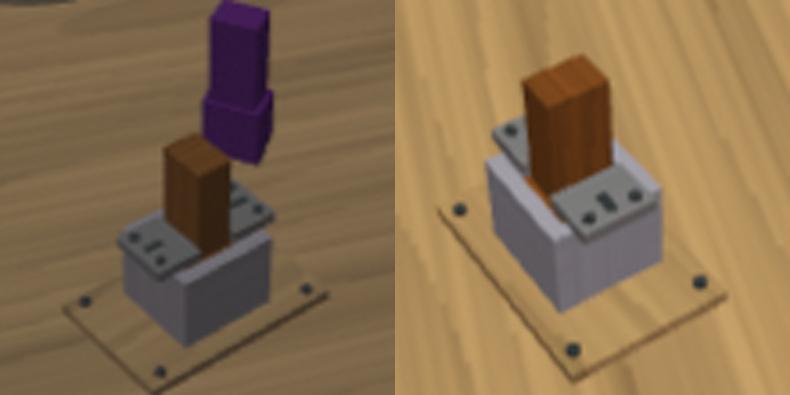

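The crop shows the base-plate corners and the neck top clearly. I'll convert those to world positions.

```bash
python3 - <<'E'
from h import *
np.set_printoptions(precision=4,suppress=True)
C={}
D={"scene":((205,135),0,[(63,309),(155,392),(328,294)],[(163,148),(202,175),(230,157),(192,135)]),
"side":((195,170),395,[(438,207),(575,380),(727,296)],[(522,78),(543,107),(609,80),(585,56)])}
for n,(o,sh,b,t) in D.items():
    c=C[n]=cams.capture(n)
    f=lambda p,z:onz(c,[o[0]+(p[0]-sh)/3.59,o[1]+p[1]/3.59],z)[:2]
    B=[f(p,.006) for p in b];T=[f(p,.133) for p in t]
    print(n,"base",np.array(B),"ctr",(B[0]+B[2])/2)
    for i in(0,1):
        e=B[i+1]-B[i];print(np.linalg.norm(e),np.degrees(np.arctan2(e[1],e[0])))
    print("top",np.mean(T,0))
    for i in range(4):
        e=T[(i+1)%4]-T[i];print(np.linalg.norm(e),np.degrees(np.arctan2(e[1],e[0])))
E
```

```text
scene base [[ 0.4728 -0.1008]
 [ 0.5636 -0.0649]
 [ 0.514   0.0728]] ctr [ 0.4934 -0.014 ]
0.09765047208784851 21.62785991826415
0.14629320003178162 109.79546659785639
top [ 0.4913 -0.0137]
0.03544586277519397 25.08316509706929
0.024618526011561653 116.64038224334284
0.03191446673073264 -150.3420194600905
0.022262116638005303 -72.56812763672608
side base [[ 0.4183  0.0365]
 [ 0.4697 -0.1049]
 [ 0.5614 -0.0708]] ctr [ 0.4899 -0.0172]
0.1504111865026151 -70.03856256741838
0.0978667970583519 20.3810060130525
top [ 0.4892 -0.0166]
0.02471096450137016 -75.67226534006188
0.03756093174424047 17.86709775283198
0.022620232368537465 110.08319167832212
0.0352210526373908 -165.48675891504806
```

```bash
cat >> h.py <<'E'
def to(p,yaw,s=None,cmd=None):
    s=s or bot.read_state();Rm=R.from_euler("xyz",s["eef_rot"],degrees=True)
    d=Rm.inv().apply(np.array(p)-s["tool_pos"])*1000
    t=-np.radians((yaw-s["eef_rot"][2]+180)%360-180)
    print("t%.2f"%s["time_s"],"pos",s["tool_pos"].round(4),"rot",s["eef_rot"].round(2),"slide",d.round(1),"twist",round(t,3),"F",s["wrist_force"].round(1),"open",round(s["opening"],3),"gf",round(s["grip_force"],1))
E
python3 - <<'E'
from h import *
to([.40,.45,.40],145)
E
```

```text
t1.20 pos [0.1687 0.7051 0.4047] rot [180.     0.   166.55] slide [-284.3 -194.3    4.7] twist 0.376 F [-0.9  0.5 -0.4] open 0.996 gf 0.0
```

Call:
{"op": "send_rows", "data": {"slide": [[-40,-27,1],[-95,-65,2],[-150,-103,3],[-205,-141,4],[-255,-175,5]], "twist": [0.07,0.14,0.21,0.28,0.35], "grip": [1,1,1,1,1]}}

```text
time_s: 1.82
tool_pos: [0.3697, 0.4822, 0.4001]
eef_rot: [180.0, 0.0, 146.4]
wrist_force: [0.6, 1.1, 1.3]
opening: 0.997
grip_force: 0.0
```

```bash
python3 - <<'E'
from h import *
to([.4905,-.0155,.36],110.3)
E
```

```text
t1.82 pos [0.3697 0.4822 0.4001] rot [1.7996e+02 1.0000e-02 1.4637e+02] slide [-376.2 -347.5   39.9] twist 0.63 F [0.6 1.1 1.3] open 0.997 gf 0.0
```

Call:
{"op": "send_rows", "data": {"slide": [[-37,-35,0],[-74,-70,0],[-111,-105,0],[-148,-140,0],[-185,-175,0]], "twist": [0.07,0.14,0.21,0.28,0.35], "grip": [1,1,1,1,1]}}

```text
time_s: 2.45
tool_pos: [0.4264, 0.2342, 0.4002]
eef_rot: [179.9, 0.0, 126.3]
wrist_force: [0.6, -0.0, 0.7]
opening: 0.998
grip_force: 0.0
```

```bash
python3 - <<'E'
from h import *
to([.4905,-.0155,.36],110.3)
E
```

```text
t2.45 pos [0.4264 0.2342 0.4002] rot [179.95   0.   126.32] slide [-239.1  -96.3   40.1] twist 0.28 F [ 0.6 -0.   0.7] open 0.998 gf 0.0
```

Call:
{"op": "send_rows", "data": {"slide": [[-52,-21,8],[-106,-42,16],[-160,-64,26],[-210,-84,34],[-239,-96,40]], "twist": [0.06,0.12,0.18,0.24,0.28], "grip": [1,1,1,1,1]}}

```text
time_s: 3.08
tool_pos: [0.4913, -0.0163, 0.3598]
eef_rot: [180.0, 0.0, 110.1]
wrist_force: [1.1, -0.3, 0.2]
opening: 1.003
grip_force: 0.0
```

```bash
python3 - <<'E'
from h import *
c=cams.capture("wrist")
for t,z in[("neck",.108),("pocket",.008),("jig",0)]:
    for r in cams.landmark_of("wrist",t): print(t,r["conf"],r["uv"],onz(c,r["uv"],z)[:2])
print(proj(c,[.4905,-.0155,.133]))
to([.4905,-.0155,.36],110.3)
cv2.imwrite("pics/w.png",c["image"])
np.savez("w.npz",**c)
E
```

```text
neck 0.74 [120.6, 42.3] [0.34940701 0.06645235]
neck 0.68 [275.9, 226.2] [ 0.48586621 -0.01768967]
pocket 0.62 [332.6, 370.9] [ 0.6377273  -0.22062906]
jig 0.89 [280.7, 191.1] [ 0.48857872 -0.01488203]
jig 0.61 [333.4, 367.8] [ 0.64101884 -0.22230637]
[282.63357724 237.99475983]
t3.27 pos [ 0.491  -0.0138  0.3599] rot [-1.8000e+02 -1.0000e-02  1.1035e+02] slide [-1.5 -1.  -0.1] twist 0.001 F [-0.7  0.4 -1.1] open 1.001 gf 0.0
```

View pics/w.png

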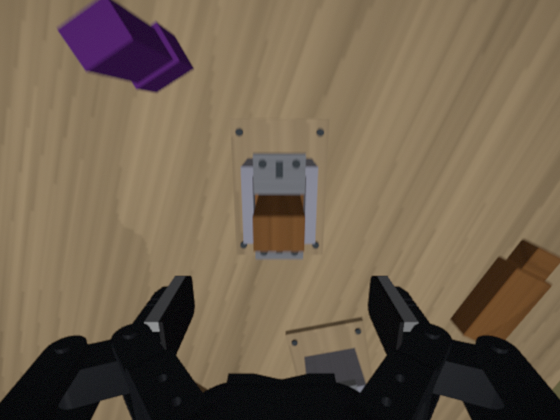

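The wrist view shows the neck top as a rectangle centred at about (278.5,237), square to the fingers and within 2 px of their mid column, 280.

```bash
python3 - <<'E'
from h import *
c=dict(np.load("w.npz"))
p=onz(c,[278.5,236.8],.133);print("top",p)
for q in [(239,132),(320,132),(243.5,245),(316,245)]: print(onz(c,q,.008))
to([p[0],p[1],.263],110.3)
to([.4895,-.0155,.263],110.3)
E
```

```text
top [ 0.48749626 -0.01564772  0.133     ]
[0.42692282 0.03023579 0.008     ]
[0.50429154 0.05855392 0.008     ]
[ 0.4696293  -0.08727341  0.008     ]
[ 0.54770805 -0.05864887  0.008     ]
t3.27 pos [ 0.491  -0.0138  0.3599] rot [-1.8000e+02 -1.0000e-02  1.1035e+02] slide [-0.6 -3.9 96.9] twist 0.001 F [-0.7  0.4 -1.1] open 1.001 gf 0.0
t3.27 pos [ 0.491  -0.0138  0.3599] rot [-1.8000e+02 -1.0000e-02  1.1035e+02] slide [-1.1 -2.  96.9] twist 0.001 F [-0.7  0.4 -1.1] open 1.001 gf 0.0
```

Call:
{"op": "send_rows", "data": {"slide": [[-1,-2.5,25],[-1,-2.5,55],[-1,-2.5,80],[-1,-2.5,97],[-1,-2.5,97]], "twist": [0,0,0,0,0], "grip": [1,1,1,1,1]}}

```text
time_s: 3.9
tool_pos: [0.4887, -0.014, 0.2622]
eef_rot: [-179.9, -0.1, 110.5]
wrist_force: [-0.3, 0.2, 0.9]
opening: 1.001
grip_force: 0.0
```

```bash
python3 - <<'E'
from h import *
to([.488,-.0152,.263],110.3)
c=cams.capture("wrist");d=cams.capture("side")
cv2.imwrite("pics/w2.png",np.hstack([cv2.resize(c["image"][150:420,100:460],(400,300)),cv2.resize(d["image"][140:290,150:350],(400,300))]))
E
```

```text
t3.90 pos [ 0.4887 -0.014   0.2622] rot [-1.7991e+02 -7.0000e-02  1.1054e+02] slide [-0.9 -1.1 -0.8] twist 0.004 F [-0.3  0.2  0.9] open 1.001 gf 0.0
```

View pics/w2.png

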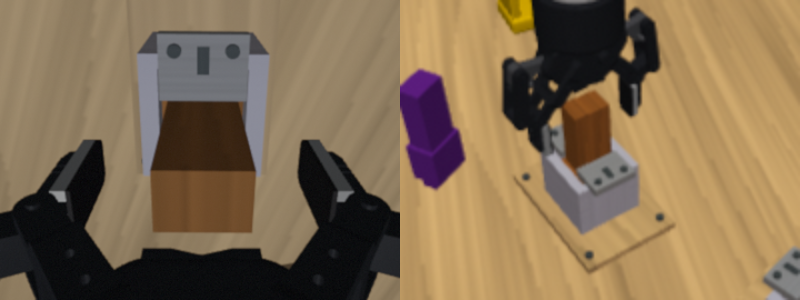

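The neck sits centred between the pads (crop columns 152–254, pads at 101 and 301). Closing the gripper.

Call:
{"op": "send_rows", "data": {"slide": [[0,0,0],[0,0,0],[0,0,0],[0,0,0],[0,0,0]], "twist": [0,0,0,0,0], "grip": [0.6,0.4,0.3,0.2,0.1]}}

```text
time_s: 4.62
tool_pos: [0.4891, -0.0154, 0.2634]
eef_rot: [179.9, 0.0, 110.4]
wrist_force: [-0.2, 0.3, 5.9]
opening: 0.419
grip_force: 59.2
```

Call:
{"op": "send_rows", "data": {"slide": [[0,0,0],[0,0,0],[0,0,0]], "twist": [0,0,0], "grip": [0,0,0]}}

```text
time_s: 5.0
tool_pos: [0.4891, -0.0154, 0.2634]
eef_rot: [179.9, 0.0, 110.4]
wrist_force: [0.1, 0.7, 6.8]
opening: 0.415
grip_force: 59.2
```

Call:
{"op": "send_rows", "data": {"slide": [[3,0,0],[6,0,0],[9,0,0],[12,0,0],[12,0,0]], "twist": [0,0,0,0,0], "grip": [0,0,0,0,0]}}

```text
time_s: 5.62
tool_pos: [0.4857, -0.0064, 0.2637]
eef_rot: [179.8, 0.2, 110.2]
wrist_force: [2.3, -10.2, 6.1]
opening: 0.411
grip_force: 59.8
```

```bash
python3 - <<'E'
from h import *
s=bot.read_state();to([.488,-.0152,.263],110.3);print(s["wrist_torque"])
c=cams.capture("scene");d=cams.capture("side")
cv2.imwrite("pics/r1.png",np.hstack([cv2.resize(c["image"][150:255,205:310],(400,400),interpolation=2),cv2.resize(d["image"][170:280,195:305],(400,400),interpolation=2)]))
E
```

```text
t5.62 pos [ 0.4857 -0.0064  0.2637] rot [179.83   0.22 110.22] slide [-9.1 -0.9  0.7] twist -0.001 F [  2.3 -10.2   6.1] open 0.411 gf 59.8
[-2.62579166 -0.45644734 -0.07058565]
```

View pics/r1.png

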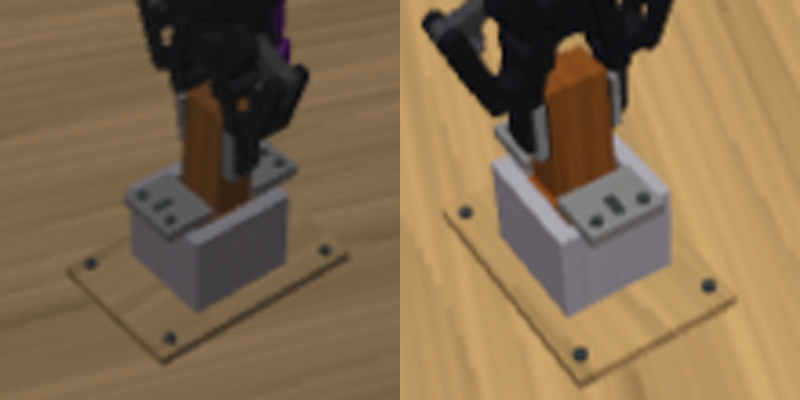

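The block leans towards +y and a gap has opened at the front plate. The measured shift is about 9.6 mm, so I'll push a little further for margin.

Call:
{"op": "send_rows", "data": {"slide": [[2,0,0],[4,0,0],[4,0,0]], "twist": [0,0,0], "grip": [0,0,0]}}

```text
time_s: 6.1
tool_pos: [0.4844, -0.0028, 0.2637]
eef_rot: [179.8, 0.2, 110.2]
wrist_force: [2.7, -12.1, 4.2]
opening: 0.415
grip_force: 59.7
```

Call:
{"op": "send_rows", "data": {"slide": [[-5,0,0],[-10,0,0],[-15,0,0],[-20,0,0],[-24,0,0]], "twist": [0,0,0,0,0], "grip": [0,0,0,0,0]}}

```text
time_s: 6.72
tool_pos: [0.4913, -0.0208, 0.2631]
eef_rot: [-179.9, -0.2, 110.5]
wrist_force: [-2.6, 11.9, 5.7]
opening: 0.412
grip_force: 60.1
```

Call:
{"op": "send_rows", "data": {"slide": [[-3,0,0],[-6,0,0],[-8,0,0],[-8,0,0]], "twist": [0,0,0,0], "grip": [0,0,0,0]}}

```text
time_s: 7.22
tool_pos: [0.4939, -0.0282, 0.263]
eef_rot: [-179.9, -0.2, 110.5]
wrist_force: [-2.2, 9.7, 3.7]
opening: 0.416
grip_force: 59.7
```

```bash
python3 - <<'E'
from h import *
s=bot.read_state();to([.4891,-.0154,.263],110.3);print(s["wrist_torque"])
c=cams.capture("scene");d=cams.capture("side")
cv2.imwrite("pics/r2.png",np.hstack([cv2.resize(c["image"][150:255,205:310],(400,400),interpolation=2),cv2.resize(d["image"][170:280,195:305],(400,400),interpolation=2)]))
E
```

```text
t7.22 pos [ 0.4939 -0.0282  0.263 ] rot [-179.94   -0.2   110.54] slide [13.7 -0.   0. ] twist 0.004 F [-2.2  9.7  3.7] open 0.416 gf 59.7
[ 2.53190999  0.5735286  -0.08397746]
```

View pics/r2.png

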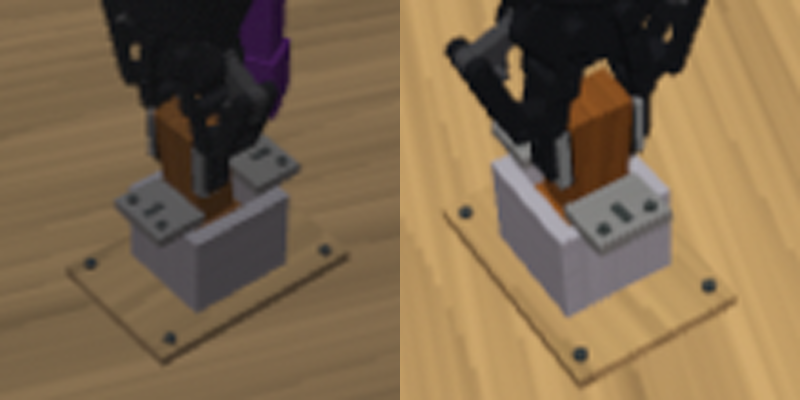

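Both plates now stand back, with gaps on both sides. I'll recentre and lift a little first.

Call:
{"op": "send_rows", "data": {"slide": [[5,0,0],[10,0,0],[15,0,0],[16,0,0],[16,0,0]], "twist": [0,0,0,0,0], "grip": [0,0,0,0,0]}}

```text
time_s: 7.95
tool_pos: [0.4895, -0.0166, 0.2632]
eef_rot: [179.9, 0.1, 110.3]
wrist_force: [1.1, -4.0, 1.6]
opening: 0.416
grip_force: 59.8
```

Call:
{"op": "send_rows", "data": {"slide": [[0,0,-3],[0,0,-6],[0,0,-9],[0,0,-12],[0,0,-12]], "twist": [0,0,0,0,0], "grip": [0,0,0,0,0]}}

```text
time_s: 8.57
tool_pos: [0.4889, -0.0152, 0.2751]
eef_rot: [180.0, -0.0, 110.4]
wrist_force: [-0.7, 0.3, -1.4]
opening: 0.419
grip_force: 60.3
```

Force is only about −1.4 N, which is the block's weight, so it is free. Continuing the lift by 84 mm more.

Call:
{"op": "send_rows", "data": {"slide": [[0,0,-10],[0,0,-20],[0,0,-30],[0,0,-40],[0,0,-50]], "twist": [0,0,0,0,0], "grip": [0,0,0,0,0]}}

```text
time_s: 9.2
tool_pos: [0.4889, -0.0154, 0.3257]
eef_rot: [180.0, 0.0, 110.4]
wrist_force: [0.5, 0.0, -0.4]
opening: 0.416
grip_force: 60.3
```

Call:
{"op": "send_rows", "data": {"slide": [[0,0,-10],[0,0,-20],[0,0,-30],[0,0,-35],[0,0,-35]], "twist": [0,0,0,0,0], "grip": [0,0,0,0,0]}}

```text
time_s: 9.82
tool_pos: [0.489, -0.0153, 0.3602]
eef_rot: [180.0, 0.0, 110.4]
wrist_force: [-0.1, 0.3, -1.2]
opening: 0.412
grip_force: 60.3
```

```bash
python3 - <<'E'
from h import *
s=bot.read_state();to([.4891,-.0154,.359],110.3)
c=cams.capture("scene");d=cams.capture("side")
for n,c_ in(("scene",c),("side",d)): print([(r["uv"],r["conf"]) for r in cams.landmark_of(n,"block")],proj(c_,[.489,-.0154,.105]))
cv2.imwrite("pics/r3.png",np.hstack([cv2.resize(c["image"][120:255,195:330],(400,400),interpolation=2),cv2.resize(d["image"][150:280,185:315],(400,400),interpolation=2)]))
E
```

```text
t9.82 pos [ 0.489  -0.0153  0.3602] rot [1.7997e+02 1.0000e-02 1.1041e+02] slide [-0.1  0.1  1.2] twist 0.002 F [-0.1  0.3 -1.2] open 0.412 gf 60.3
[([258.0, 186.2], 0.7), ([272.1, 177.8], 0.66)] [258.70261338 186.78540682]
[([169.4, 228.0], 0.81), ([242.5, 204.6], 0.55)] [242.93801544 203.26427329]
```

View pics/r3.png

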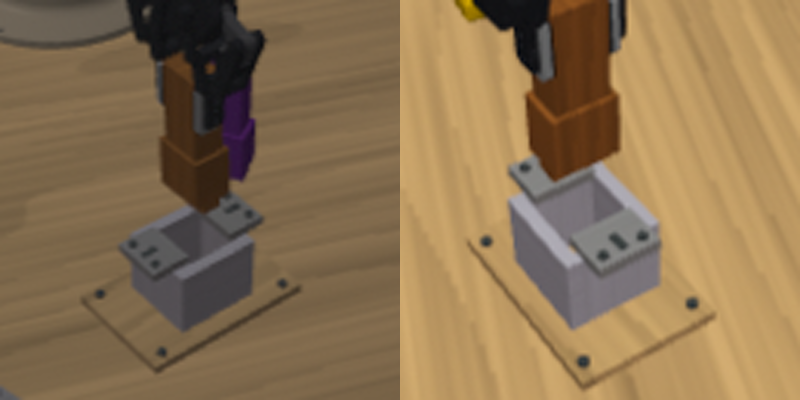

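The block hangs upright above the jig with both plates open. The detected foot positions match the prediction for about 31 mm above the plates.

```bash
python3 -c "
from h import *
print(job.finish_job())"
```

```text
the job is handed in; nothing more can be done
None
```

I rocked the block so it pushed both keeper plates back, then lifted it straight up. I handed the job in with the gripper still holding it upright, its foot about 3 cm above the plates; no verdict came back.

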